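# Dock a bolt bin and snap its seesaw catch over

## Robot

A 6-joint arm with a two-finger parallel gripper is mounted at the origin on the work surface. World frame = base frame: x ahead of the robot, y to its left, z up, the work surface at z = 0. Lengths are in m, angles in rad, forces in N, time in s.
With the tool pointing down it reaches from about 0.3 to 0.875 m from the base axis. Payload 6.4 kg.
Tool frame: the origin (TCP) lies between the finger pads; the fingertips stand 19 mm ahead of it and the grasp point (between the pads) is the TCP; z points along the fingers, y is the direction in which the jaws open and shut (so a half turn about z gives the same grasp; the last joint's range is limited). The gripper opens to 85 mm and grips with 20 to 120 N. Pads are 22 mm wide; open, the fingers measure 114 mm over their backs; the gripper's body (76 mm by 85 mm) begins 54 mm behind the grasp point. The pads swing forward as they close: fully open they stand 13 mm farther back than shut.
Start: joints at [-1.507, 0.181, 1.607, -0, 1.354, -0.206], TCP at [0.153, -0.554, 0.25] pointing down, gripper open.
Joint ranges: [-2.99, 2.99], [-0.89, 2.07], [0.3, 2.58], [-1.14, 4.28], [0, 2.63], [-3.12, 3.12]. Speed limits (rad/s): [2.57, 2.57, 3.01, 3.14, 3.14, 3.14].

## Interface

Orientations are given as a unit quaternion [w, x, y, z].
In Python, from bench import * gives the robot as it stands.
- The arm moves only by the tool apply_moves, never from a script. Its argument "moves" is a list that holds one entry, the list of rows, each a list of 7 numbers: the shift along the tool's x, y, z in cm, then the turn, a rotation vector about the tool's x, y, z in rad, then the opening, from 0 (shut) to 1 (fully open). A call has 1 to 8 rows; each row is the pose to reach, as a shift and turn from the pose commanded when the call began, along the tool's axes at that moment; what a row does not reach only later rows make up. A row lasts 1/10 s, in which the tool goes at most 50 mm and 8.59 degrees, less where a joint would pass 70% of its speed; a pose out of reach is approached as far as the arm can. A call with a gripper value outside its range is refused whole. The fingers move at their own pace and stop on an object; the grip force is fixed at half the most. Time passes only in rows, so rows that repeat a pose let the fingers close. It gives the time, the measured TCP pose, the force and the opening at its end, in the units of the state.
- get_obs(): the state, without advancing time (a new reading comes with each control period).
- camera(name): name is "side" or "top"; returns the picture (384x512x3 uint8, red, green, blue); there is no depth.
- get_calibration(name): a dict with "vertical_fov" (degrees; the focal length in pixels is half the picture's height over the tangent of half this angle, whatever the lens; pixels are square), "cx", "cy" (the principal point, pixels), "R" (3x3) and "t" (3): a world point X has camera coordinates R X + t. Camera axes: x right, y down, z forward; pixel columns grow to the right and rows downward; lengths in m; the calibration is good to about 2 mm. A picture is of the moment at which its call begins. get_calibration takes no time and is no camera call.
- hand_in(): hands the job in, once; it reports no verdict.
The state is a dict: "time_s": time; "q": joint angles; "dq": joint speeds; "joint_efforts": joint torques, N m; "eef_pos": TCP position; "eef_rot": TCP orientation; "wrist_force": force on the tool from outside, world axes, zero at the start; "torque": the same for the moment, N m; "opening": opening from 0.0 (shut) to 1.0 (fully open).
Only numpy, scipy, OpenCV 4.12 (cv2) and the standard library are available. Lean on these libraries where they do the work, as an engineer would, in place of code of your own. Each camera call takes 0.05 s, during which the arm holds its last target. There are 200 camera calls.

## Task

Slide the small blue bin of bolts back between its two guides until it is fully home against the grey stop, pushing gently, then press the raised front end of the steel seesaw catch down past its centre so that it snaps over and its nose locks inside the bin's back wall. Do not strain the bin, stop or catch, and leave the loose things lying around the dock alone.

Things in the scene. Friction and masses are not known exactly. Their poses are not given: they have to be found in the camera images.
- dock: Dock fixed on the bench: two parallel steel guides along its x axis, 22 mm high, 106 mm apart inside, from x = -160 to +190 mm. Origin on the bench top midway between them; +x is the way the bin is pushed home (away from the robot), z up. Rigid: the bin must not press on stop or guides with over 12 N, nor the robot on the catch with over 25 N. Stop and catch ride on one grey carriage at its +x end.
- stop_near (a point): Point on the dock (x = 0, 20 mm up) where the stop would be at its nearest setting. The stop is the upright front face of the grey carriage (104 mm wide, 36 mm high, 85 mm long). The carriage is clamped s = 0 to 55 mm farther along +x; s differs each time and is not measured: feel for it (or see it). The bin fully home shows s: bin origin at dock x = s - 55 mm.
- axle_near (a point): Axle of the seesaw catch if s were 0 (dock x = 45 mm, 60 mm up); truly it lies s farther along +x. Axle along dock y, between two grey cheeks, 58 mm over their outsides, 73 mm high. The catch is a 40 mm wide steel rocker: front arm towards the bin, with a nose under its end; a tail sticks out 37 mm behind the axle.
- pad_near (a point): Middle of the raised rubber thumb pad on the catch's front arm if s were 0 (dock x = 12 mm, 93 mm up); truly s farther along +x. Pad 30 x 40 mm, sloping 0.5 rad, its front end 100 mm high. Once over, the pad is level, its middle at x = s + 1 mm, 73 mm up; the 7 mm thick nose then spans x = s - 14 to s - 7 mm and reaches down to 43 mm.
- bin: Loose open blue plastic bin with dark bolts in it, 110 mm long (x, towards the stop), 100 mm wide, 0.4 to 0.8 kg. Origin at the centre of its underside, which slides on the bench. It starts straight between the guides (3 mm play each side), its back wall 20 to 45 mm short of dock x = 0. It stays where it is pushed; sliding takes about 1.5 to 5 N. Contents at most 35 mm high.
- bin_front (a point): Middle of the upper edge of the bin's front wall (bin x = -55 mm), 36 mm high; the outer face below it is flat and can be pushed.
- bin_back (a point): Middle of the rim of the bin's back wall, outer face (bin x = +55 mm), 55 mm high. The wall is 3 mm thick; at the rim a lip sticks out backwards 13 mm, over the stop. Fully home, the back wall touches the stop. If it is more than about 4 mm short, the nose comes down on the wall or lip and the catch cannot go over.
- catch (a joint): Angle of the seesaw catch about its axle, rad: 0 = front arm raised (start, held by the spring), 0.5 = fully over, nose down. Snap spring with its centre at 0.25: short of that it springs back to 0, past that it snaps to 0.5 by itself. Pressing straight down on the middle of the pad takes about 10 N to start, less towards the centre. A nose resting on the lip stops it near 0.3.
- stud_bolt: Bystander: big dark hex bolt standing on its head, 40 mm across, 75 mm high; origin under its centre. Leave alone.
- washer: Bystander: flat steel ring 56 mm across, 8 mm high; origin under its centre. Leave alone.
- carton: Bystander: open cardboard box 100 x 80 mm, 50 mm high; origin under its centre. Leave alone.
There are look-alikes about, which are no part of the job. Leave any purple, red or yellow look-alike of the bin alone.

How it is judged:
By the outcome, as a careful person would: the job done as asked, in the order asked, and still so for the second after the job is handed in, with the robot touching nothing.
It also fails if it takes over 61 s, if anything falls off the work surface, if the arm or the gripper's body presses on something with over 40 N, if the wrist force passes 120 N, or if a joint passes its speed limit or range.

## Working session

There is one attempt and no reset: what is moved stays moved. The work goes in short steps, Python scripts to look and compute and a tool call to move; the robot and the scene stay as the last step left them, time stands still between calls to the robot, and variables do not carry over. Pictures are saved under pics/ and viewed, about 8 in all and at most 12, crops included, and the job is handed in when it is done.

Besides the shell and the picture viewer there is one more tool, called after "Emit:" in YAML: its name, and indented under it one key for each argument. apply_moves: Moves the arm, as the interface text tells. Its arguments: {"type":"object","properties":{"moves":{"type":"array","items":{"type":"array","items":{"type":"array","items":{"type":"number"}}}}},"required":["moves"]}

```bash
mkdir -p pics; python3 - <<'E'
from bench import *
import cv2
for n in ("side","top"):
    im=camera(n); cv2.imwrite(f"pics/{n}0.png",cv2.cvtColor(im,cv2.COLOR_RGB2BGR)); print(get_calibration(n))
print(get_obs())
E
```

```text
{'vertical_fov': 56.4870032395404, 'cx': 255.63796217752838, 'cy': 194.55075721026452, 'R': array([[-0.80307352, -0.59583097, -0.00764019],
       [-0.45656009,  0.62349945, -0.63466631],
       [ 0.3829175 , -0.5061955 , -0.77274854]]), 't': array([0.45074998, 0.24173057, 0.78047116])}
{'vertical_fov': 47.28578550841169, 'cx': 253.45534692722723, 'cy': 193.61121917338866, 'R': array([[ 0.02275007, -0.99967069,  0.01187247],
       [-0.99884094, -0.02323184, -0.04215516],
       [ 0.0424171 , -0.01089967, -0.99904053]]), 't': array([0.03415122, 0.50826853, 1.12010572])}
{'time_s': 0.1, 'q': array([-1.50731047e+00,  1.81471543e-01,  1.60787362e+00,  3.38392974e-06,
        1.35377145e+00, -2.06301187e-01]), 'dq': array([ 4.14744127e-04, -1.55238546e-03, -2.85501981e-03, -1.30660357e-03,
       -6.58635467e-04,  1.57705116e-05]), 'joint_efforts': array([ 2.85954193e-04, -4.45876122e+01, -3.52238131e+01, -1.70791959e-04,
        4.16766823e-03,  7.26796287e-06]), 'eef_pos': array([ 0.15324111, -0.5537456 ,  0.24948813]), 'eef_rot': array([-7.59920766e-04,  9.90915418e-01,  1.34484402e-01,  5.60128042e-05]), 'wrist_force': array([-0.17473467, -0.3040024 ,  0.20696033]), 'torque': array([-0.04325633,  0.05739323,  0.03005053]), 'opening': 0.9995956714309007}
```

View pics/top0.png

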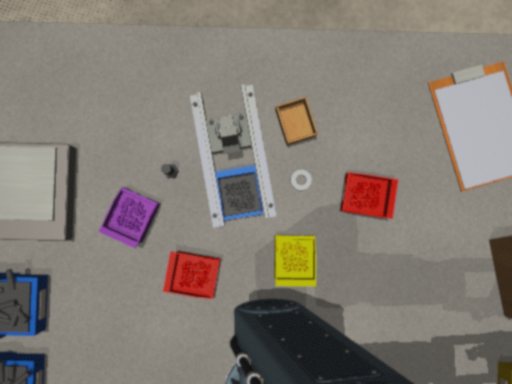

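View pics/side0.png

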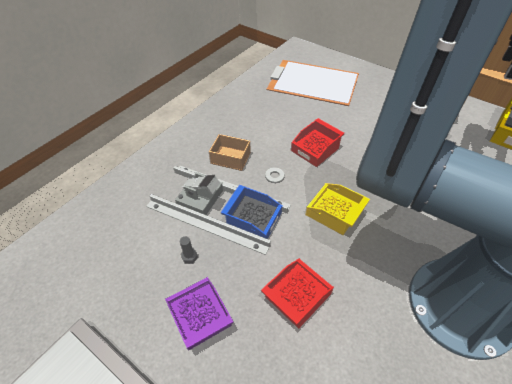

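The top view shows the dock with its guides from about (196,95)/(249,86) to (215,225)/(271,215). The blue bin between the guides, at (240,192), is the one meant. The blue bins at (18,300) and (20,365) are larger and not in a dock, and the purple, red and yellow ones are look-alikes. I'll confirm with one enlarged crop and measure from it.

```bash
cat > h.py <<'E'
from bench import *
import cv2, numpy as np
def ray(n,u,v,z):
    c=get_calibration(n); f=192/np.tan(np.radians(c["vertical_fov"]/2)); R=c["R"];t=c["t"]
    d=R.T@np.array([(u-c["cx"])/f,(v-c["cy"])/f,1]); o=-R.T@t
    return o+d*(z-o[2])/d[2]
def proj(n,X):
    c=get_calibration(n); f=192/np.tan(np.radians(c["vertical_fov"]/2)); p=c["R"]@np.array(X)+c["t"]
    return c["cx"]+f*p[0]/p[2],c["cy"]+f*p[1]/p[2]
def crop(n,im,u,v,w,h,k,f):
    cv2.imwrite(f,cv2.cvtColor(cv2.resize(im[v:v+h,u:u+w],None,fx=k,fy=k,interpolation=cv2.INTER_CUBIC),cv2.COLOR_RGB2BGR))
E
python3 - <<'E'
from h import *
im=cv2.cvtColor(cv2.imread("pics/top0.png"),cv2.COLOR_BGR2RGB)
crop("top",im,180,75,110,160,3.7,"pics/c1.png")
hsv=cv2.cvtColor(im,cv2.COLOR_RGB2HSV)
m=cv2.inRange(hsv,(100,120,60),(125,255,255)); m[:, :170]=0; m[:,300:]=0;m[240:]=0
p=cv2.findNonZero(m); print(cv2.minAreaRect(p),cv2.boxPoints(cv2.minAreaRect(p)))
g=cv2.inRange(hsv,(0,0,195),(180,40,255)); g[:, :185]=0; g[:,285:]=0;g[235:]=0;g[:75]=0
for c in cv2.findContours(g,0,2)[0]:
    if cv2.contourArea(c)>60: r=cv2.minAreaRect(c);print(r,cv2.boxPoints(r).tolist())
E
```

```text
((238.729736328125, 192.3783721923828), (48.99089050292969, 39.455753326416016), 80.53767395019531) [[215.24326 171.45946]
 [254.16219 164.97298]
 [262.21622 213.29729]
 [223.29729 219.78377]]
```

View pics/c1.png

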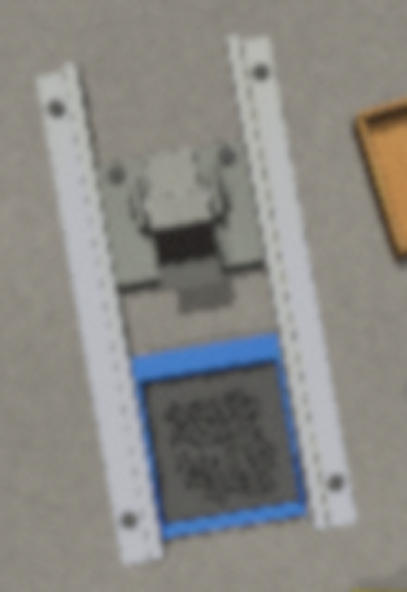

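```bash
python3 - <<'E'
from h import *
P=lambda a,b,z:ray("top",180+(a+.5)/3.7-.5,75+(b+.5)/3.7-.5,z)
nl,nr,fl,fr=[P(*q,.022) for q in((122,563),(354,520),(37,75),(270,37))]
near=(nl+nr)/2; far=(fl+fr)/2
for n,a in(("nl",nl),("nr",nr),("fl",fl),("fr",fr)):print(n,a.round(4))
print(np.linalg.norm(far-near),np.linalg.norm(nl-nr))
e=(far-near)/np.linalg.norm(far-near); yaw=np.arctan2(e[1],e[0])
O=(near+far)/2-e*.015; O[2]=0
print("yaw",yaw,"O",O,"lr yaw",np.arctan2(*(nl-nr)[[1,0]])-np.pi/2)
def D(X): d=X-O; return np.round(1000*np.array([e@d,-e[1]*d[0]+e[0]*d[1],X[2]]),1)
for nm,q in {"back rim outer lip L":(134,355,.055),"lipR":(278,337,.055),"front outerL":(165,540,.036),"front outerR":(305,515,.036),"stop top L":(122,290,.036),"stop top R":(265,266,.036),"pad front L":(180,312,.1),"padfrontR":(232,303,.1)}.items(): print(nm,D(P(*q)))
E
```

```text
nl [0.4201 0.1478 0.022 ]
nr [ 0.4532 -0.011   0.022 ]
fl [0.757  0.2158 0.022 ]
fr [0.788  0.0545 0.022 ]
0.34247214935272896 0.16218453600694982
yaw 0.19622267075306718 O [0.58986338 0.098878   0.        ] lr yaw 0.20553908611547
back rim outer lip L [-20.7  46.9  55. ]
lipR [-25.3 -50.3  55. ]
front outerL [-146.4   48.5   36. ]
front outerR [-146.1  -48.    36. ]
stop top L [26.6 48.5 36. ]
stop top R [ 26.2 -50.6  36. ]
pad front L [ -3.2  10.5 100. ]
padfrontR [ -3.2 -23.4 100. ]
```

```bash
cat >> h.py <<'E'
from scipy.spatial.transform import Rotation as Ro
O=np.array([.58986,.09888,0]); Y=.199
e=np.array([np.cos(Y),np.sin(Y),0]); n=np.array([-np.sin(Y),np.cos(Y),0])
RT=np.column_stack([e,-n,[0,0,-1]])
def go(*P):
    o=get_obs(); w,x,y,z=o["eef_rot"]; R=Ro.from_quat([x,y,z,w])
    for x,y,z in P: print("shift cm",(100*R.inv().apply(O+e*x+n*y+[0,0,z]-o["eef_pos"])).round(2))
    print("turn",(R.inv()*Ro.from_matrix(RT)).as_rotvec().round(3))
def st():
    o=get_obs();d=o["eef_pos"]-O
    print("t",o["time_s"],"dock mm",np.round(1000*np.array([e@d,n@d,d[2]]),1),"F dock",np.round([e@o["wrist_force"],n@o["wrist_force"],o["wrist_force"][2]],2),"op",round(o["opening"],2))
E
python3 - <<'E'
from h import *
go((-.18,0,.20),(-.18,0,.036)); st()
P=lambda a,b,z:ray("top",180+(a+.5)/3.7-.5,75+(b+.5)/3.7-.5,z)
for q in((158,228,.09),(215,225,.09),(160,260,.1),(220,257,.1)):
    d=P(*q)-O; print(q,1000*(e@d),1000*(n@d))
print(ray("top",275,236,.04),ray("top",220,252,.04))
E
```

```text
shift cm [ 41.52 -52.53   5.04]
shift cm [ 41.52 -52.51  21.44]
turn [-0.002 -0.     0.071]
t 0.1 dock mm [-557.  -553.4  249.5] F dock [-0.23 -0.26  0.21] op 1.0
(158, 228, 0.09) 54.67340821777342 15.369705497372037
(215, 225, 0.09) 50.1832896757975 -21.490765869367294
(160, 260, 0.1) 32.203935009568994 17.396905781831517
(220, 257, 0.1) 27.41464886651324 -20.984522931027215
[ 0.40123053 -0.01015187  0.04      ] [0.35842078 0.12627194 0.04      ]
```

Emit:
apply_moves:
  moves:
    - [[41.5,-52.5,5,0,0,0.071,0],[41.5,-52.5,5,0,0,0.071,0],[41.5,-52.5,5,0,0,0.071,0],[41.5,-52.5,5,0,0,0.071,0],[41.5,-52.5,5,0,0,0.071,0],[41.5,-52.5,5,0,0,0.071,0],[41.5,-52.5,5,0,0,0.071,0],[41.5,-52.5,5,0,0,0.071,0]]

```text
time_s: 0.9
eef_pos: [0.3084, -0.1847, 0.2202]
eef_rot: [0.0, 0.995, 0.099, 0.0]
wrist_force: [1.8, -0.9, -0.5]
opening: -0.002
```

```bash
python3 -c "
from h import *
st();go((-.18,-.001,.20))"
```

```text
t 0.9 dock mm [-332.  -222.4  220.2] F dock [ 1.55 -1.24 -0.5 ] op -0.0
shift cm [ 15.17 -22.15   2.02]
turn [ 0.    -0.    -0.001]
```

Emit:
apply_moves:
  moves:
    - [[15.2,-22.1,2,0,0,0,0],[15.2,-22.1,2,0,0,0,0],[15.2,-22.1,2,0,0,0,0],[15.2,-22.1,2,0,0,0,0],[15.2,-22.1,2,0,0,0,0],[15.2,-22.1,2,0,0,0,0],[15.2,-22.1,2,0,0,0,0],[15.2,-22.1,2,0,0,0,0]]

```text
time_s: 1.7
eef_pos: [0.4131, 0.06, 0.2001]
eef_rot: [0.0, 0.995, 0.1, -0.001]
wrist_force: [-0.2, 0.1, 0.5]
opening: -0.0
```

```bash
python3 -c "
from h import *
st();go((-.18,-.001,.036))"
```

```text
t 1.7 dock mm [-180.9   -3.1  200.1] F dock [-0.17  0.11  0.54] op -0.0
shift cm [ 0.11 -0.21 16.41]
turn [0.    0.001 0.001]
```

Emit:
apply_moves:
  moves:
    - [[0,-0.2,5,0,0,0,0],[0,-0.2,10,0,0,0,0],[0,-0.2,14,0,0,0,0],[0,-0.2,16,0,0,0,0],[0,-0.2,16,0,0,0,0],[0,-0.2,16,0,0,0,0]]

```text
time_s: 2.3
eef_pos: [0.4134, 0.0608, 0.041]
eef_rot: [0.0, 0.995, 0.098, -0.0]
wrist_force: [0.6, -0.5, 0.3]
opening: 0.003
```

```bash
python3 - <<'E'
from h import *
st(); im=camera("side"); crop("side",im,140,130,200,150,4,"pics/s1.png")
E
```

```text
t 2.3 dock mm [-180.5   -2.4   41. ] F dock [ 0.49 -0.59  0.32] op 0.0
```

View pics/s1.png

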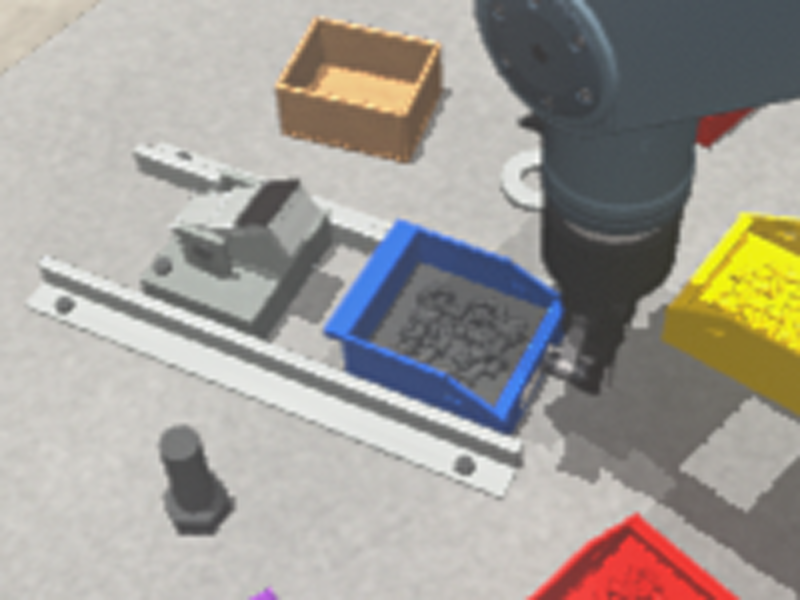

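The side crop shows the shut fingers at about (580,365), just in front of the bin's front wall. The carriage at (240,260) and the guides behind it are clear. Next is the push.

Emit:
apply_moves:
  moves:
    - [[0.8,0,0,0,0,0,0],[1.4,0,0,0,0,0,0],[1.7,0,0,0,0,0,0],[2.0,0,0,0,0,0,0],[2.3,0,0,0,0,0,0],[2.6,0,0,0,0,0,0],[2.9,0,0,0,0,0,0],[3.2,0,0,0,0,0,0]]

```text
time_s: 3.15
eef_pos: [0.4433, 0.0684, 0.0401]
eef_rot: [-0.0, 0.995, 0.099, -0.002]
wrist_force: [-5.6, -1.1, 4.5]
opening: 0.002
```

```bash
python3 -c "
from h import *
st()"
```

```text
t 3.15 dock mm [-149.7   -0.9   40.1] F dock [-5.74  0.04  4.5 ] op 0.0
```

Emit:
apply_moves:
  moves:
    - [[0.3,0,0,0,0,0,0],[0.6,0,0,0,0,0,0],[0.9,0,0,0,0,0,0],[1.2,0,0,0,0,0,0],[1.5,0,0,0,0,0,0],[1.8,0,0,0,0,0,0],[2.1,0,0,0,0,0,0],[2.4,0,0,0,0,0,0]]

```text
time_s: 3.95
eef_pos: [0.4668, 0.0731, 0.04]
eef_rot: [-0.0, 0.995, 0.099, -0.002]
wrist_force: [-4.9, -0.7, 3.8]
opening: 0.001
```

```bash
python3 - <<'E'
from h import *
st(); im=camera("top"); crop("top",im,180,75,110,160,3.7,"pics/c2.png"); cv2.imwrite("pics/t2.png",im[:,:,::-1])
E
```

```text
t 3.95 dock mm [-125.7   -0.9   40. ] F dock [-4.91  0.24  3.83] op 0.0
```

View pics/c2.png

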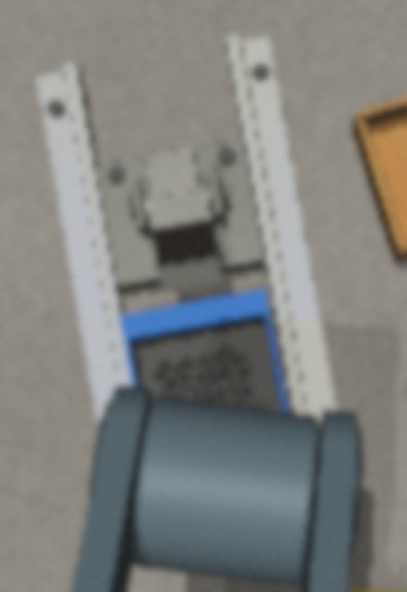

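Top view: the lip's back edge has moved to (122,318)–(268,292) in the crop, and the carriage face is at about (122,290)–(265,266). About 30 mm is left to go.

Emit:
apply_moves:
  moves:
    - [[0.2,0,0,0,0,0,0],[0.4,0,0,0,0,0,0],[0.6,0,0,0,0,0,0],[0.8,0,0,0,0,0,0],[1.0,0,0,0,0,0,0],[1.2,0,0,0,0,0,0],[1.4,0,0,0,0,0,0],[1.6,0,0,0,0,0,0]]

```text
time_s: 4.8
eef_pos: [0.484, 0.0762, 0.0405]
eef_rot: [-0.0, 0.995, 0.099, 0.0]
wrist_force: [-1.9, -1.0, -1.7]
opening: -0.002
```

Emit:
apply_moves:
  moves:
    - [[0.1,0,0,0,0,0,0],[0.2,0,0,0,0,0,0],[0.3,0,0,0,0,0,0],[0.4,0,0,0,0,0,0],[0.5,0,0,0,0,0,0]]

```text
time_s: 5.3
eef_pos: [0.4888, 0.0772, 0.0405]
eef_rot: [-0.0, 0.995, 0.099, -0.0]
wrist_force: [-2.2, -0.4, -1.1]
opening: -0.002
```

```bash
python3 -c "
from h import *
st()"
```

```text
t 5.3 dock mm [-103.4   -1.3   40.5] F dock [-2.19  0.04 -1.14] op -0.0
```

Emit:
apply_moves:
  moves:
    - [[0.05,0,0,0,0,0,0],[0.1,0,0,0,0,0,0],[0.15,0,0,0,0,0,0],[0.2,0,0,0,0,0,0],[0.25,0,0,0,0,0,0],[0.3,0,0,0,0,0,0]]

```text
time_s: 5.9
eef_pos: [0.4917, 0.0778, 0.0405]
eef_rot: [0.0, 0.995, 0.099, 0.0]
wrist_force: [-3.2, -1.1, 0.9]
opening: -0.002
```

Emit:
apply_moves:
  moves:
    - [[0.05,0,0,0,0,0,0],[0.1,0,0,0,0,0,0],[0.15,0,0,0,0,0,0],[0.2,0,0,0,0,0,0]]

```text
time_s: 6.3
eef_pos: [0.4937, 0.0781, 0.0405]
eef_rot: [0.0, 0.995, 0.099, 0.0]
wrist_force: [-2.8, -0.4, 0.3]
opening: -0.001
```

Emit:
apply_moves:
  moves:
    - [[0.05,0,0,0,0,0,0],[0.1,0,0,0,0,0,0],[0.15,0,0,0,0,0,0]]

```text
time_s: 6.6
eef_pos: [0.4951, 0.0785, 0.0405]
eef_rot: [-0.0, 0.995, 0.099, -0.0]
wrist_force: [-2.6, -0.8, 1.1]
opening: 0.001
```

Emit:
apply_moves:
  moves:
    - [[0.05,0,0,0,0,0,0],[0.1,0,0,0,0,0,0],[0.15,0,0,0,0,0,0]]

```text
time_s: 6.9
eef_pos: [0.4966, 0.0788, 0.0405]
eef_rot: [-0.0, 0.995, 0.099, -0.0]
wrist_force: [-3.3, -0.5, 2.0]
opening: 0.001
```

Emit:
apply_moves:
  moves:
    - [[0.05,0,0,0,0,0,0],[0.1,0,0,0,0,0,0],[0.15,0,0,0,0,0,0]]

```text
time_s: 7.2
eef_pos: [0.4981, 0.0791, 0.0405]
eef_rot: [-0.0, 0.995, 0.099, -0.0]
wrist_force: [-3.2, -1.0, 1.0]
opening: 0.0
```

```bash
python3 - <<'E'
from h import *
st(); a=camera("top")[95:195,190:290]; b=camera("side")[155:255,160:260]
im=np.hstack([cv2.resize(x,None,fx=4,fy=4,interpolation=cv2.INTER_CUBIC) for x in(a,b)]); cv2.imwrite("pics/c3.png",im[:,:,::-1])
E
```

```text
t 7.2 dock mm [-93.9  -1.3  40.5] F dock [-3.35 -0.34  0.98] op 0.0
```

View pics/c3.png

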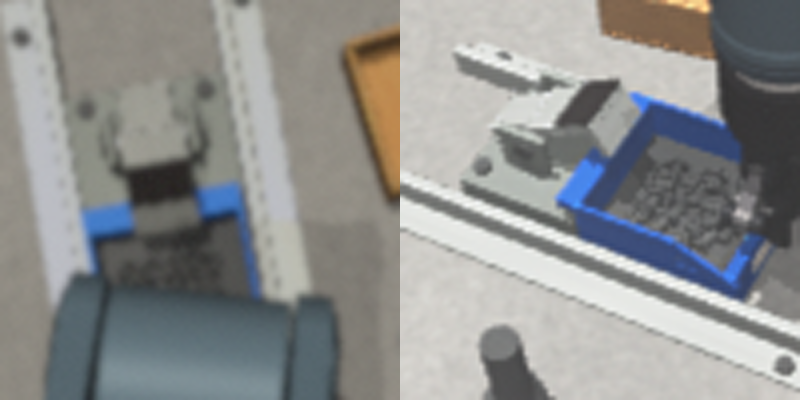

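Lip edge at (82,212)–(240,184) in the left half. The catch's front arm is now over the lip, so the bin is nearly home. I'll continue in finer steps.

Emit:
apply_moves:
  moves:
    - [[0.05,0,0,0,0,0,0],[0.1,0,0,0,0,0,0]]

```text
time_s: 7.5
eef_pos: [0.499, 0.0793, 0.0405]
eef_rot: [-0.0, 0.995, 0.099, -0.0]
wrist_force: [-3.0, -0.3, 1.6]
opening: -0.001
```

```bash
python3 -c "
from h import *
st()"
```

```text
t 7.5 dock mm [-93.   -1.3  40.5] F dock [-2.96  0.25  1.6 ] op -0.0
```

Emit:
apply_moves:
  moves:
    - [[0.05,0,0,0,0,0,0],[0.1,0,0,0,0,0,0]]

```text
time_s: 7.7
eef_pos: [0.5, 0.0795, 0.0405]
eef_rot: [-0.0, 0.995, 0.099, -0.0]
wrist_force: [-3.4, -0.6, 1.1]
opening: -0.003
```

Emit:
apply_moves:
  moves:
    - [[0.05,0,0,0,0,0,0],[0.1,0,0,0,0,0,0]]

```text
time_s: 7.9
eef_pos: [0.501, 0.0796, 0.0405]
eef_rot: [0.0, 0.995, 0.099, 0.0]
wrist_force: [-3.8, -0.4, 1.0]
opening: 0.003
```

Emit:
apply_moves:
  moves:
    - [[0.05,0,0,0,0,0,0],[0.1,0,0,0,0,0,0]]

```text
time_s: 8.1
eef_pos: [0.5014, 0.0797, 0.0405]
eef_rot: [0.0, 0.995, 0.099, -0.001]
wrist_force: [-7.1, -2.1, 5.4]
opening: -0.0
```

Emit:
apply_moves:
  moves:
    - [[0,0,0,0,0,0,0]]

```text
time_s: 8.2
eef_pos: [0.5014, 0.0797, 0.0405]
eef_rot: [0.0, 0.995, 0.099, -0.001]
wrist_force: [-5.9, -0.7, 4.1]
opening: 0.001
```

The tool stalled 0.6 mm short of its command and the force stepped up from 3.5 to 7 N, so the bin is home. Next I back off, lift and go over the pad.

Emit:
apply_moves:
  moves:
    - [[-0.5,0,0,0,0,0,0],[-2,0,0,0,0,0,0],[-3,0,0,0,0,0,0],[-3,0,-5,0,0,0,0],[-3,0,-10,0,0,0,0],[-3,0,-12,0,0,0,0],[-3,0,-12,0,0,0,0]]

```text
time_s: 8.9
eef_pos: [0.4756, 0.0737, 0.1647]
eef_rot: [0.001, 0.995, 0.099, 0.005]
wrist_force: [1.1, 0.1, -0.3]
opening: -0.0
```

```bash
python3 -c "
from h import *
st(); go((.046,-.001,.16))"
```

```text
t 8.9 dock mm [-117.    -2.1  164.7] F dock [ 1.11 -0.1  -0.34] op -0.0
shift cm [16.29 -0.12  0.62]
turn [ 0.003 -0.009 -0.   ]
```

```bash
python3 - <<'E'
from h import *
a=camera("top")[95:195,190:290]; b=camera("side")[155:255,160:260]
im=np.hstack([cv2.resize(x,None,fx=4,fy=4,interpolation=cv2.INTER_CUBIC) for x in(a,b)]); cv2.imwrite("pics/c4.png",im[:,:,::-1])
st()
for s in(.025,.030):
  for q in((s-.001,0,.1),(s+.025,0,.086),(s+.013,.045,.055),(s+.013,-.045,.055)):
    X=O+e*q[0]+n*q[1]+[0,0,q[2]]; u,v=proj("top",X);u2,v2=proj("side",X); print(s,q,"top",round((u-190)*4),round((v-95)*4),"side",round((u2-160)*4+400),round((v2-155)*4))
E
```

```text
t 9.0 dock mm [-119.8   -1.3  160.6] F dock [-0.34  0.51 -0.46] op 0.0
0.025 (0.024, 0, 0.1) top 163 208 side 614 98
0.025 (0.05, 0, 0.086) top 156 169 side 580 100
0.025 (0.038, 0.045, 0.055) top 90 209 side 566 187
0.025 (0.038, -0.045, 0.055) top 233 184 side 636 91
0.03 (0.028999999999999998, 0, 0.1) top 161 200 side 607 96
0.03 (0.055, 0, 0.086) top 155 161 side 574 98
0.03 (0.043, 0.045, 0.055) top 89 201 side 560 185
0.03 (0.043, -0.045, 0.055) top 232 176 side 629 89
```

View pics/c4.png

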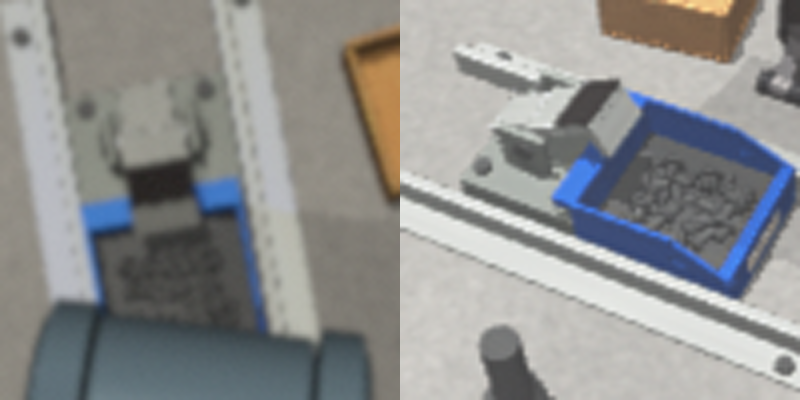

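Lip edge now at (85,206)–(240,179) and the black pad at (130–193, 168–202), which agrees with s ≈ 28 mm. The pad middle is therefore near dock x = 40, y = 0. I'll go over it now.

Emit:
apply_moves:
  moves:
    - [[4,0,0,0,0,0,0],[8,0,0,0,0,0,0],[12,0,0,0,0,0,0],[15,-0.1,1,0,0,0,0],[16.5,-0.1,2,0,0,0,0],[16.5,-0.1,3,0,0,0,0],[16.5,-0.1,3.5,0,0,0,0],[16.5,-0.1,3.5,0,0,0,0]]

```text
time_s: 9.8
eef_pos: [0.6318, 0.1074, 0.123]
eef_rot: [-0.0, 0.995, 0.099, -0.002]
wrist_force: [-0.4, 0.1, -0.3]
opening: -0.001
```

```bash
python3 -c "
from h import *
st(); go((.045,-.001,.12))
b=camera('side')[130:230,140:290]; cv2.imwrite('pics/c5.png',cv2.resize(b,None,fx=5,fy=5,interpolation=2)[:,:,::-1])"
```

```text
t 9.8 dock mm [ 42.8   0.  123. ] F dock [-0.36  0.15 -0.25] op -0.0
shift cm [0.22 0.1  0.3 ]
turn [-0.001  0.005 -0.   ]
```

View pics/c5.png

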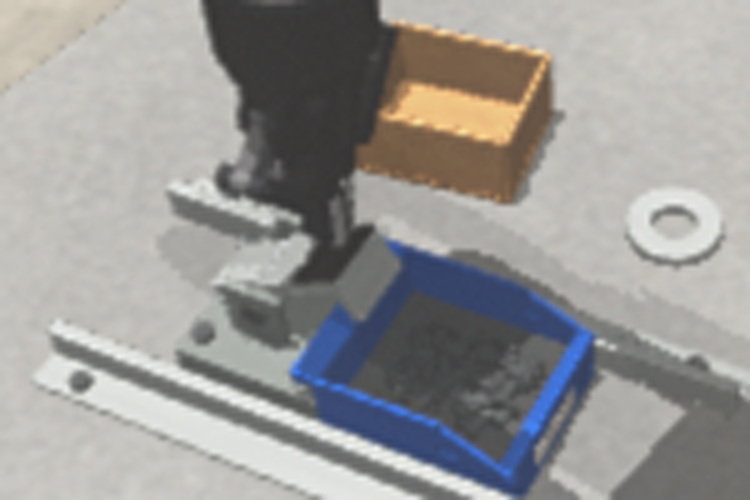

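The fingertips are at about (330,240), right over the black pad at (335,258). Now I press slowly.

Emit:
apply_moves:
  moves:
    - [[0.1,0,0.2,0,0,0,0],[0.1,0,0.4,0,0,0,0],[0.1,0,0.5,0,0,0,0],[0.1,0,0.6,0,0,0,0],[0.1,0,0.7,0,0,0,0],[0.1,0,0.8,0,0,0,0]]

```text
time_s: 10.45
eef_pos: [0.6351, 0.1077, 0.1175]
eef_rot: [0.0, 0.995, 0.099, 0.0]
wrist_force: [0.1, -1.1, 0.1]
opening: -0.0
```

```bash
python3 -c "
from h import *
st()"
```

```text
t 10.45 dock mm [ 46.1  -0.3 117.5] F dock [-0.12 -1.06  0.06] op -0.0
```

Emit:
apply_moves:
  moves:
    - [[-0.1,0,0.1,0,0,0,0],[-0.1,0,0.2,0,0,0,0],[-0.1,0,0.3,0,0,0,0],[-0.1,0,0.4,0,0,0,0]]

```text
time_s: 10.85
eef_pos: [0.6347, 0.1075, 0.1144]
eef_rot: [0.0, 0.995, 0.099, 0.001]
wrist_force: [-1.3, 1.1, 8.3]
opening: 0.004
```

Emit:
apply_moves:
  moves:
    - [[0,0,0.1,0,0,0,0],[0,0,0.2,0,0,0,0],[0,0,0.3,0,0,0,0]]

```text
time_s: 11.15
eef_pos: [0.6353, 0.1075, 0.1124]
eef_rot: [0.0, 0.995, 0.099, 0.001]
wrist_force: [-1.9, 0.2, 8.4]
opening: -0.002
```

Emit:
apply_moves:
  moves:
    - [[0,0,0.1,0,0,0,0],[0,0,0.2,0,0,0,0],[0,0,0.3,0,0,0,0],[0,0,0.4,0,0,0,0]]

```text
time_s: 11.55
eef_pos: [0.6348, 0.1074, 0.1078]
eef_rot: [0.0, 0.995, 0.099, 0.001]
wrist_force: [-1.3, -0.8, 5.7]
opening: -0.0
```

Emit:
apply_moves:
  moves:
    - [[0,0,0.1,0,0,0,0],[0,0,0.2,0,0,0,0],[0,0,0.3,0,0,0,0],[0,0,0.4,0,0,0,0]]

```text
time_s: 11.95
eef_pos: [0.634, 0.1075, 0.1021]
eef_rot: [-0.0, 0.995, 0.099, -0.0]
wrist_force: [0.0, -0.1, -0.1]
opening: -0.002
```

The force dropped to zero as the catch passed its centre, so it has snapped. I'll withdraw up and back, then look.

Emit:
apply_moves:
  moves:
    - [[0,0,-3,0,0,0,0],[0,0,-7,0,0,0,0],[-4,0,-10,0,0,0,0],[-9,0,-12,0,0,0,0],[-14,0,-12,0,0,0,0],[-19,0,-12,0,0,0,0],[-21,0,-12,0,0,0,0],[-21,0,-12,0,0,0,0]]

```text
time_s: 12.75
eef_pos: [0.4254, 0.066, 0.2219]
eef_rot: [-0.0, 0.995, 0.099, -0.001]
wrist_force: [0.7, -0.1, -0.2]
opening: 0.001
```

```bash
python3 - <<'E'
from h import *
a=camera("top")[95:195,190:290]; b=camera("side")[155:255,160:260]
im=np.hstack([cv2.resize(x,None,fx=4,fy=4,interpolation=cv2.INTER_CUBIC) for x in(a,b)]); cv2.imwrite("pics/c6.png",im[:,:,::-1])
st()
E
```

```text
t 12.85 dock mm [-164.6   -0.4  222.8] F dock [-0.02  0.36  0.51] op -0.0
```

View pics/c6.png

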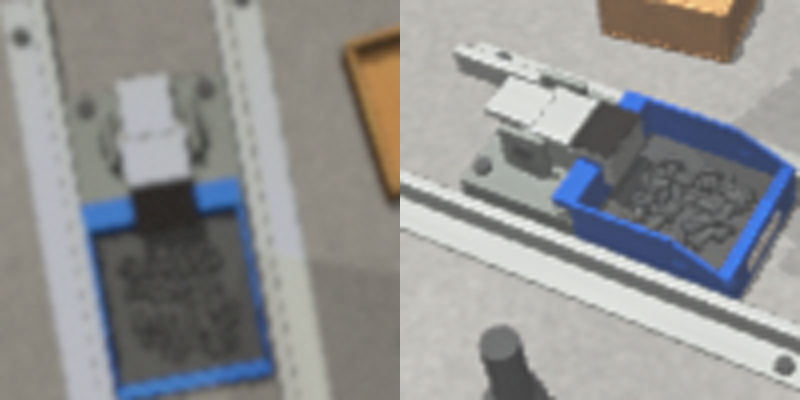

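The catch is over: the pad looks level at (598,125) on the right, its nose is inside the back wall, and the bin's lip is still at (85,206)–(240,180). One numeric check before handing in.

```bash
python3 - <<'E'
from h import *
s=.028
def pr(l,x,y,z):
    X=O+e*x+n*y+[0,0,z]; u,v=proj("top",X);a,b=proj("side",X); print(l,"top",round((u-190)*4),round((v-95)*4),"side",round((a-160)*4+400),round((b-155)*4))
for th in(.3,.5):
    t=.5-th
    for x0,l in((-.015,"front"),(.015,"back")):
        v=np.array([-.044+x0,.013]); c,q=np.cos(t),np.sin(t)   # raise front by t
        xx=v[0]*c+v[1]*q; zz=-v[0]*q+v[1]*c
        for y in(.02,-.02): pr((th,l,y),s+.045+xx,y,.06+zz)
E
```

```text
(0.3, 'front', 0.02) top 133 228 side 609 140
(0.3, 'front', -0.02) top 198 216 side 641 96
(0.3, 'back', 0.02) top 125 182 side 570 131
(0.3, 'back', -0.02) top 190 170 side 601 88
(0.5, 'front', 0.02) top 135 236 side 617 154
(0.5, 'front', -0.02) top 200 225 side 647 110
(0.5, 'back', 0.02) top 127 188 side 575 138
(0.5, 'back', -0.02) top 191 177 side 606 95
```

```bash
python3 -c "
from h import *
print(hand_in())"
```

```text
the job is handed in; nothing more can be done
None
```

I pushed the blue bin home against the stop and pressed the catch over, and it snapped; the job was handed in at about 13 s.

- **Bin:** I pushed it with the shut fingertips, slowing to 0.5 mm steps near the end. The force rose from about 3.5 N to 7 N and the tool stalled, leaving roughly 4 N on the stop. The images put s at about 28 mm. The tool position at the stall gave about 30 mm, which I put down to measuring error.
- **Catch:** Pressing down on the pad took at most about 8.5 N in the readings. The force then dropped to zero when the catch went past its centre.
- **Last checks:** The pad looks level, and its corners fit the fully-over angle of 0.5 rad better than a catch held up at 0.3. The fit was within about 15 enlarged pixels (4 camera pixels) in the side view and closer in the top view. The nose lies inside the back wall, the bin's lip has not moved, and the arm was clear of everything. No move went near the bystanders or look-alikes, but I made no separate check of them at the end.

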